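# Unfold the crank and close the bench clamp

## Robot

A 6-joint arm with a two-finger parallel gripper is mounted at the origin on the work surface. World frame = base frame: x ahead of the robot, y to its left, z up, the work surface at z = 0. Lengths are in m, angles in rad, forces in N, time in s.
With the tool pointing down it reaches from about 0.375 to 0.975 m from the base axis. Payload 3.8 kg.
Tool frame: the origin (TCP) lies on the centre line of the jaws, within the pads' length; the fingertips stand 25 mm ahead of it and the grasp point (between the pads) lies 6 mm ahead of it; y points along the fingers, z is the direction in which the jaws open and shut, and the axes are right-handed (so a half turn about y gives the same grasp; the last joint's range is limited). The gripper opens to 85 mm and grips with 20 to 120 N. Pads are 22 mm wide; open, the fingers measure 114 mm over their backs; the gripper's body (76 mm by 85 mm) begins 54 mm behind the grasp point. The pads swing forward as they close: fully open they stand 13 mm farther back than shut.
Start: joints at [-1.224, 0.264, 1.604, -0, 1.274, -0.037], TCP at [0.253, -0.626, 0.256] pointing down, gripper open.
Joint ranges: [-2.63, 2.63], [-0.94, 2.18], [0.31, 2.57], [-1.31, 4.45], [0, 2.66], [-2.55, 2.55]. Speed limits (rad/s): [2.57, 2.57, 3.14, 3.14, 3.14, 3.14].

## Interface

Orientations are given as a rotation vector (axis times angle).
In Python, from workcell import bot gives the robot as it stands.
- The arm moves only by the shell command python3 -m jog 'ROWS' [FORCE]. ROWS is JSON, a list of rows, each a list of 5 numbers: the shift along the world's x, y, z in mm, then the turn about the world's z in degrees, then the finger opening in mm, from 0 to 85.4. A call has exactly 10 rows; each row is the pose to reach, as a shift and turn from the pose commanded when the call began; what a row does not reach only later rows make up. A row lasts 1/8 s, in which the tool goes at most 62.5 mm and 10.7 degrees, less where a joint would pass 70% of its speed; a pose out of reach is approached as far as the arm can. A call with a gripper value outside its range is refused whole. The fingers move at their own pace and stop on an object; FORCE is the grip in N (left out, the last holds). Time passes only in rows, so rows that repeat a pose let the fingers close, or fill a call up. It gives the time, the measured TCP pose, the force and the opening at its end, in the units of the state.
- bot.read_state(): the state, without advancing time (a new reading comes with each control period).
- bot.read_camera(name): name is "side" or "top"; returns a dict with "pixels" (384x512x3 uint8, red, green, blue), "fx", "fy", "cx", "cy" (pixels), "R" (3x3) and "t" (3): a world point X has camera coordinates R X + t. Camera axes: x right, y down, z forward; pixel columns grow to the right and rows downward; lengths in m; the calibration is good to about 2 mm. A picture is of the moment at which its call begins. There is no depth.
- bot.finish_job(): hands the job in, once; it reports no verdict.
The state is a dict: "time": time; "q": joint angles; "joint_vel": joint speeds; "joint_torque": joint torques, N m; "tool_pos": TCP position; "tcp_rot": TCP orientation; "wrist_force": force on the tool from outside, world axes, zero at the start; "torque": the same for the moment, N m; "width": opening from 0.0 (shut) to 1.0 (fully open).
Only numpy, scipy, OpenCV 4.12 (cv2) and the standard library are available. Lean on these libraries where they do the work, as an engineer would, in place of code of your own. Each camera call takes 0.05 s, during which the arm holds its last target.

## Task

On the red bench clamp, swing the folded crank handle up by its black knob until it latches upright, then wind the handwheel clockwise (seen from above) as far as it goes so that the jaw nips the wooden batten. Leave the handle standing upright and let go.

Things in the scene. Friction and masses are not known exactly. Their poses are not given: they have to be found in the camera images.
- hub (a point): Fixed point on the vertical axis of the red bench clamp's handwheel, 106 mm above the bench, level with the crank's hinge. Its x axis points along the clamp's bed and jaws, away from the robot give or take 0.45 rad; z up. Clamp: fixed to the bench, round housing 224 mm across. Wheel: aluminium, 216 mm across, top 75 mm above the bench, three spokes.
- hinge (a point): Centre of the crank handle's horizontal hinge, 88 mm from the wheel's axis, 106 mm above the bench, between two cheeks on the wheel's rim (28 mm over their outsides, tops 8 mm above it); outward of it, 135 mm from the axis at most, a spring catch 120 mm high. All go round with the wheel. At the start the hinge lies 110 degrees clockwise (from above) from the hub's x axis.
- fold (a joint): Crank handle angle: 0 folded flat, 1.57 upright at its stop. It falls back if let go below about 1.35 rad, where it snaps past a spring catch (some 5 N at the knob) that then holds it upright. Folded, a steel tongue below the hinge sits between two lugs and locks the wheel; the rising handle draws it out.
- wheel (a joint): Turn of the handwheel: 0 at the start, growing clockwise seen from above, to a stop at 2.3 rad. Stiff (4 to 6 N at the knob); stays where it is left. Drives the jaw 11.5 mm per rad; the jaw meets the batten at about 2.0 to 2.1 rad and its sprung face is pressed in from there to the stop.
- jaw: Steel face, 90 mm wide and 28 mm high, of the clamp's moving jaw; driven along the hub's x axis, away from the wheel, as the wheel turns clockwise. Its origin lies on the wheel's axis at bench height when the jaw is fully open.
- batten: Light wooden batten, 38 x 150 x 30 mm, lying loose on the clamp's bed across it, against the fixed far jaw; origin at the centre of its underside, 20 mm above the bench. Nothing needs doing to it by hand.
- knob (a point): Centre of the black ball knob (diameter 28 mm, free to swivel) on the folding crank handle, a 12 mm steel stem; 60 mm from the hinge. Folded, the stem lies level over the wheel, pointing from the hinge at the wheel's axis, the knob 106 mm above the bench, 15 mm free below it. It swings up 90 degrees, hinge line tangent to the wheel, to stand over the hinge, knob then 166 mm above the bench.
There are look-alikes about, which are no part of the job. Several things have the shape of the batten; the one meant has the colours described above.

How it is judged:
By the outcome, as a careful person would: the job done as asked, in the order asked, and still so for the second after the job is handed in, with the robot touching nothing.
It also fails if it takes over 42 s, if anything falls off the work surface, if the arm or the gripper's body presses on something with over 40 N, if the wrist force passes 120 N, or if a joint passes its speed limit or range.

## Working session

There is one attempt and no reset: what is moved stays moved. The work goes in short steps, Python scripts to look and compute and a shell command to move; the robot and the scene stay as the last step left them, time stands still between calls to the robot, and variables do not carry over. Pictures are saved under pics/ and viewed, and the job is handed in when it is done.

```bash
ls; mkdir -p pics; python3 - <<'E'
from workcell import bot
import cv2
s=bot.read_state();print(s)
for n in("side","top"):
    c=bot.read_camera(n);print(n,c["fx"],c["fy"],c["cx"],c["cy"],c["R"],c["t"])
    cv2.imwrite(f"pics/{n}0.png",c["pixels"][:,:,::-1])
E
```

```text
pics
{'time': 0.0, 'q': array([-1.22388346e+00,  2.64792147e-01,  1.60538818e+00, -4.14491335e-05,
        1.27368392e+00, -3.68771050e-02]), 'joint_vel': array([ 1.02950678e-03,  1.43377826e-03, -1.98428707e-05,  1.03837155e-03,
       -1.12060077e-03, -2.38549194e-04]), 'joint_torque': array([-4.86880963e-04, -5.15108836e+01, -3.67312396e+01, -1.19086408e-04,
        1.30624854e-02, -1.99839345e-07]), 'tool_pos': array([ 0.25251559, -0.62525763,  0.25492802]), 'tcp_rot': array([-0.39119762,  2.0136898 , -2.00910363]), 'wrist_force': array([ 0.77112675, -0.76100555, -0.13668804]), 'torque': array([ 0.04929312, -0.01505564,  0.05253197]), 'width': 1.0000650345303665}
side 468.49408036928185 468.49408036928185 253.10941817461884 196.8840670490811 [[-0.87842905 -0.47767312 -0.01381284]
 [-0.30565609  0.58384333 -0.75213119]
 [ 0.36733739 -0.6564719  -0.65886864]] [0.42236164 0.37698116 1.15813313]
top 355.36611124507715 355.36611124507715 255.0944950790967 187.73448946172084 [[ 1.63154673e-03 -9.99998669e-01  6.68814587e-06]
 [-9.98302295e-01 -1.62916841e-03 -5.82226197e-02]
 [ 5.82225531e-02  8.83161333e-05 -9.98303624e-01]] [-0.21885719  0.56482305  1.18246686]
```

View pics/side0.png

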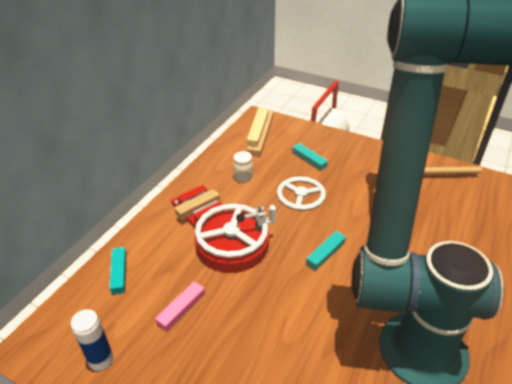

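View pics/top0.png

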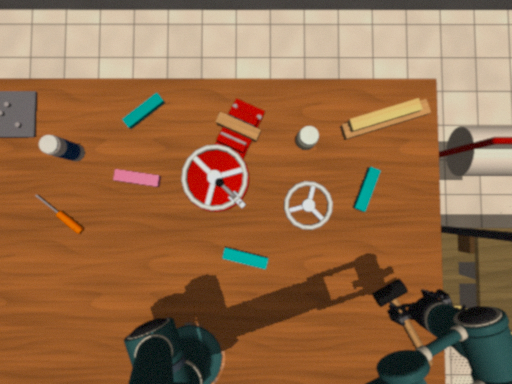

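```bash
cat > h.py <<'E'
import numpy as np,cv2
from workcell import bot
def grab(n,f=None,box=None,k=4):
    c=bot.read_camera(n)
    if f:
        im=c["pixels"][:,:,::-1]
        if box: x0,y0,x1,y1=box; im=im[y0:y1,x0:x1]
        cv2.imwrite("pics/"+f,cv2.resize(im,None,fx=k,fy=k,interpolation=cv2.INTER_CUBIC))
    return c
def ray(c,u,v,z):
    R=np.array(c["R"]);t=np.array(c["t"]);o=-R.T@t
    d=R.T@np.array([(u-c["cx"])/c["fx"],(v-c["cy"])/c["fy"],1]);return o+d*(z-o[2])/d[2]
def proj(c,X):
    p=np.array(c["R"])@np.array(X)+np.array(c["t"]);return np.array([c["fx"]*p[0]/p[2]+c["cx"],c["fy"]*p[1]/p[2]+c["cy"]])
def tri(ct,pt,cs,ps):
    A=[];b=[]
    for c,(u,v) in((ct,pt),(cs,ps)):
        R=np.array(c["R"]);t=np.array(c["t"]);x=(u-c["cx"])/c["fx"];y=(v-c["cy"])/c["fy"]
        A+= [R[0]-x*R[2],R[1]-y*R[2]];b+=[x*t[2]-t[0],y*t[2]-t[1]]
    return np.linalg.lstsq(np.array(A),np.array(b),rcond=None)[0]
E
python3 - <<'E'
from h import *
c=grab("top","top1.png",(170,90,290,220),4.5)
d=grab("side","side1.png",(160,170,300,280),5)
p=c["pixels"].astype(int)
# wheel rim whitish pixels in box
m=(p.min(2)>150); 
ys,xs=np.nonzero(m[138:216,176:256]);xs+=176;ys+=138
P=np.array([ray(c,x,y,.072)[:2] for x,y in zip(xs,ys)])
cen=np.median(P,0);cen=np.array(ray(c,214.5,177.5,.072)[:2])
for i in range(30):
    r=np.hypot(*(P-cen).T);s=(r>.085)&(r<.118);Q=P[s]
    A=np.c_[2*Q,np.ones(len(Q))];x=np.linalg.lstsq(A,(Q**2).sum(1),rcond=None)[0];cen=x[:2]
print(cen,np.sqrt(x[2]+cen@cen),s.sum())
E
```

```text
[ 0.59651065 -0.08615898] 0.09875889298411729 727
```

View pics/top1.png

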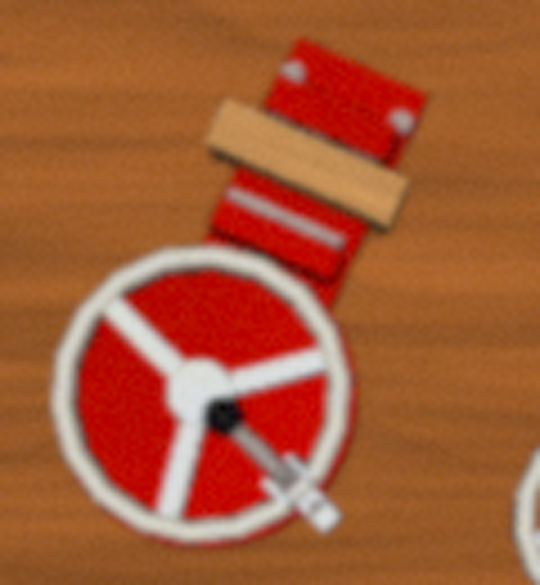

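View pics/side1.png

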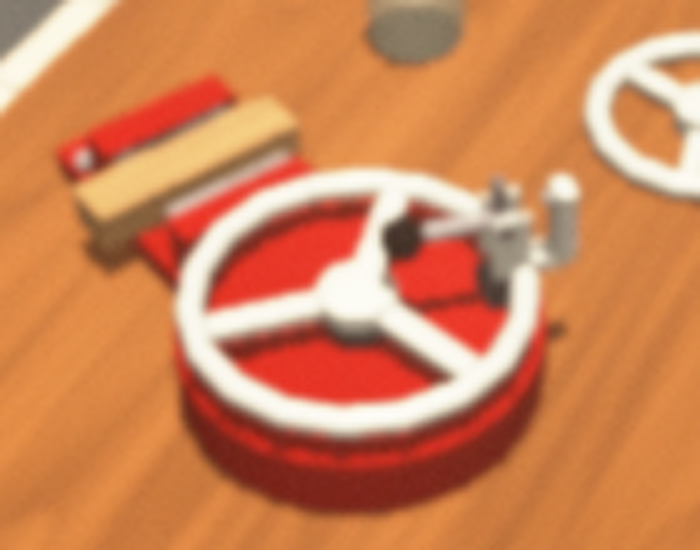

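```bash
python3 - <<'E'
from h import *
c=grab("top");d=grab("side")
def ub(x,y,k,ox,oy): return ((x+.5)/k-.5+ox,(y+.5)/k-.5+oy)
kt=ub(224,414,4.5,170,90);ks=ub(403,237,5,160,170)
print("knob tri",tri(c,kt,d,ks),ray(c,*kt,.106),ray(d,*ks,.106))
cen=np.array([.5965,-.0862])
print("spoke hub",ray(c,*ub(200,392,4.5,170,90),.078))
print("spoke hub tri",tri(c,ub(200,392,4.5,170,90),d,ub(355,293,5,160,170)))
print("catch tip",ray(c,*ub(323,515,4.5,170,90),.12),ray(d,*ub(563,183,5,160,170),.12))
b=[ray(c,*ub(*p,4.5,170,90),.05)[:2] for p in((229,100),(409,181),(391,229),(207,136))]
b=np.array(b);print(b,np.linalg.norm(b[1]-b[0]))
v=b[1]-b[0]+b[2]-b[3];a=np.arctan2(v[0],-v[1]) ;print("x-dir",-np.arctan2(-v[0],-v[1]))
bc=b.mean(0);print("via batten centre", np.arctan2(*(bc-cen)[::-1]),np.linalg.norm(bc-cen))
E
```

```text
knob tri [ 0.57938907 -0.10607541  0.10507091] [ 0.57894014 -0.10634956  0.106     ] [ 0.57928129 -0.10510776  0.106     ]
spoke hub [ 0.5967417  -0.08630868  0.078     ]
spoke hub tri [ 0.59935355 -0.08435063  0.0684554 ]
catch tip [ 0.50882109 -0.17589988  0.12      ] [ 0.51081393 -0.17658601  0.12      ]
[[ 0.81549982 -0.10265253]
 [ 0.75527024 -0.23552082]
 [ 0.71959833 -0.22232806]
 [ 0.78856394 -0.08663658]] 0.1458820932332777
x-dir -0.4483866280996498
via batten centre -0.4114168693580994 0.18900454104306244
```

```bash
python3 - <<'E'
from h import *
from scipy.spatial.transform import Rotation as Ro
s=bot.read_state();R=Ro.from_rotvec(s["tcp_rot"]).as_matrix();print(R.round(3))
a=np.degrees(np.arctan2(R[1,2],R[0,2]));print("jaw az",a)
q=s["q"];print("az of base",np.degrees(q[0]),"q6",np.degrees(q[5]))
for t in(136.3,-43.7):
    dy=(t-a+180)%360-180;print("yaw needed",dy,"q1 change",np.degrees(-.181-q[0]),)
print("shift",(np.array([.579,-.106,.0])-s["tool_pos"])*1000)
E
```

```text
[[-0.927 -0.     0.374]
 [-0.374  0.001 -0.927]
 [-0.    -1.    -0.001]]
jaw az -68.00697943881295
az of base -70.12304824378225 q6 -2.1156496631438224
yaw needed -155.69302056118704 q1 change 59.752512151914345
yaw needed 24.30697943881296 q1 change 59.752512151914345
shift [ 326.33194625  519.65366807 -255.78490936]
```

```bash
python3 -m jog '[[15,26,0,9.5,55],[32,52,0,19,55],[48,78,0,28.5,55],[65,104,0,38,55],[81,130,0,47.5,55],[98,156,0,57,55],[114,182,0,66.5,55],[130,208,0,76,55],[147,234,0,85.5,55],[163,260,0,95,55]]' 40
python3 -m jog '[[17,26,0,9.8,55],[33,52,0,19.6,55],[49,78,0,29.4,55],[65,104,0,39.2,55],[81,130,0,49,55],[98,156,0,58.8,55],[114,182,0,68.6,55],[131,208,0,78.4,55],[147,234,-20,88.2,55],[163,260,-40,98,55]]'; python3 -c "
from workcell import bot
import numpy as np
print(np.degrees(bot.read_state()['q']).round(1))"
```

```text
time: 1.55
tool_pos: [0.4163, -0.365, 0.2564]
tcp_rot: [-1.398, 0.851, -0.852]
wrist_force: [0.0, -0.6, 1.2]
width: 0.647
time: 2.8
tool_pos: [0.5795, -0.1051, 0.2163]
tcp_rot: [-1.517, -0.484, 0.482]
wrist_force: [-0.2, 0.4, 0.4]
width: 0.641
[ -12.7    7.5  105.3   -0.    67.2 -138. ]
```

```bash
python3 -m jog '[[0,-1,-20,0,50],[0,-1,-40,0,50],[0,-1,-60,0,50],[0,-1,-66,0,50],[0,-1,-66,0,50],[0,-1,-66,0,50],[0,-1,-66,0,50],[0,-1,-66,0,50],[0,-1,-66,0,50],[0,-1,-66,0,50]]'; python3 - <<'E'
from h import *
c=grab("top","top2.png",(170,120,270,220),5.5)
d=grab("side","side2.png",(180,160,300,270),5)
E
```

```text
time: 4.05
tool_pos: [0.5788, -0.1069, 0.1504]
tcp_rot: [-1.517, -0.478, 0.478]
wrist_force: [0.0, 0.3, -0.0]
width: 0.586
```

View pics/top2.png

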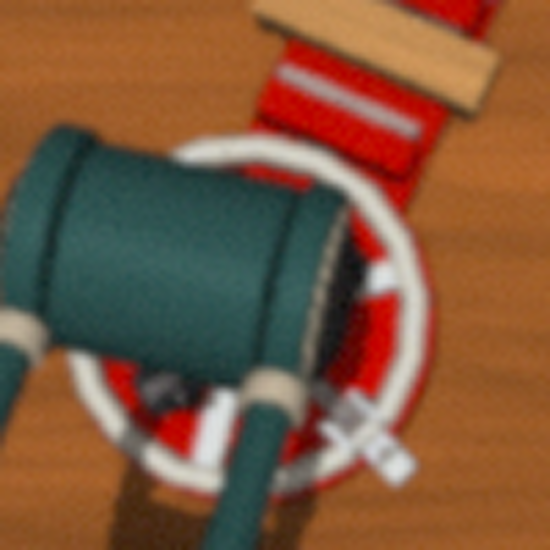

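View pics/side2.png

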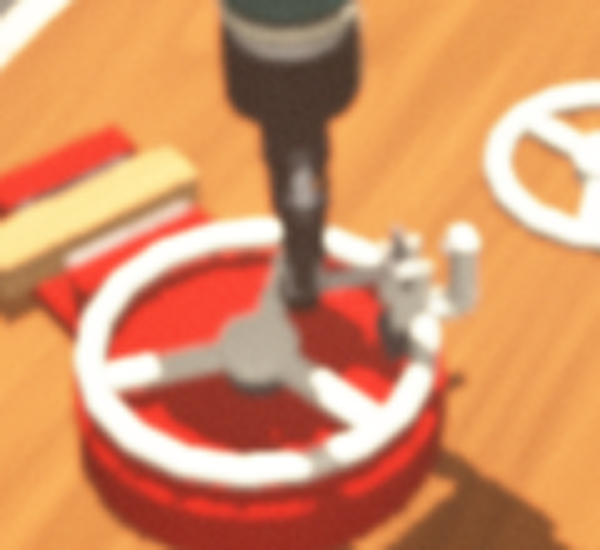

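```bash
python3 -m jog '[[0,1,-20,0,50],[0,1,-38,0,50],[0,1,-38,0,50],[0,1,-38,0,30],[0,1,-38,0,20],[0,1,-38,0,20],[0,1,-38,0,20],[0,1,-38,0,20],[0,1,-38,0,20],[0,1,-38,0,20]]' 40
```

```text
time: 5.4
tool_pos: [0.5784, -0.1052, 0.1124]
tcp_rot: [-1.516, -0.478, 0.478]
wrist_force: [-2.4, 4.7, 1.3]
width: 0.302
```

```bash
python3 -m jog '[[-0.7,0.6,6.3,0,20],[-1.4,-0.1,12.5,0,20],[-2.5,-1.3,18.5,0,20],[-4.1,-3,24.4,0,20],[-6,-5,30,0,20],[-8.4,-7.5,35.3,0,20],[-11.1,-10.3,40.1,0,20],[-14.2,-13.6,44.6,0,20],[-17.6,-17.1,48.5,0,20],[-17.6,-17.1,48.5,0,20]]'; python3 - <<'E'
from h import *
d=grab("side","side3.png",(180,160,300,270),5)
E
```

```text
time: 6.65
tool_pos: [0.5607, -0.1232, 0.1613]
tcp_rot: [-1.517, -0.478, 0.478]
wrist_force: [-2.6, 5.3, 1.5]
width: 0.301
```

View pics/side3.png

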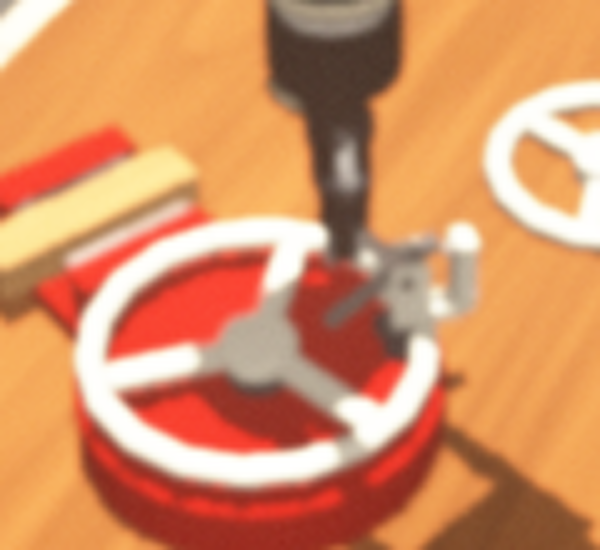

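```bash
python3 - <<'E'
from h import *
d=grab("side","side4.png",(220,180,290,240),10)
s=bot.read_state();print(s['wrist_force'],s['width'])
cen=np.array([.597,-.086]);u=np.array([-.691,-.723])
f=lambda r,z:(proj(d,[*(cen+u*r),z])-[220,180])*10
print("hinge",f(.088,.106))
for a in(0,30,54,90): print(a,f(.088-.06*np.cos(np.radians(a)),.106+.06*np.sin(np.radians(a))))
p=s['tool_pos'];print("grasp pt",(proj(d,p-[0,0,.006])-[220,180])*10)
E
```

```text
[-2.77279578  5.38334337  2.24420638] 0.30428528942783684
hinge [403.43398993 324.63934938]
0 [208.7630388  369.41289677]
30 [232.22270143 288.03317903]
54 [286.13492552 227.89236828]
90 [402.67280308 171.90850377]
grasp pt [283.55704756 228.10084339]
```

View pics/side4.png

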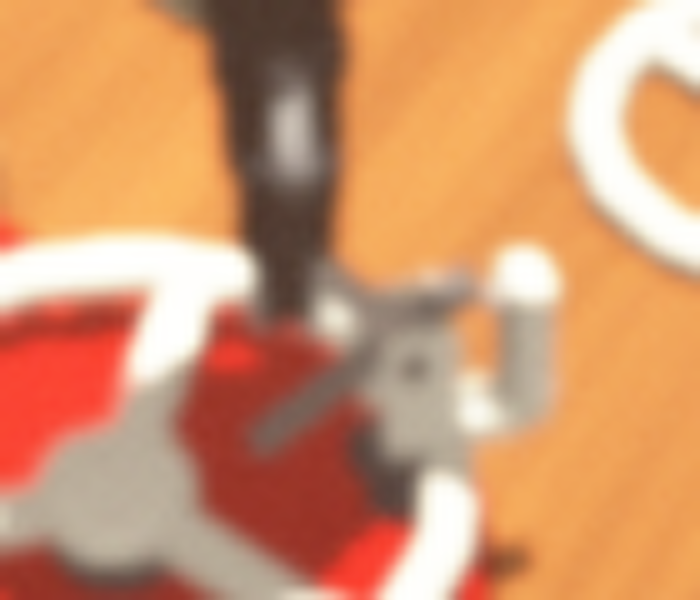

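```bash
python3 -m jog '[[-3.7,-3.8,3.5,0,20],[-7.5,-7.9,6.3,0,20],[-11.6,-12.1,8.6,0,20],[-15.8,-16.5,10.2,0,20],[-20,-21,11.2,0,20],[-24.4,-25.5,11.5,0,20],[-26,-27,11.5,0,20],[-27,-28,11.5,0,20],[-27,-28,11.5,0,20],[-27,-28,11.5,0,20]]'; python3 - <<'E'
from h import *
d=grab("side","side5.png",(220,180,290,240),10)
s=bot.read_state();print(s['wrist_force'],np.degrees(s['q']).round(1))
E
```

```text
time: 8.0
tool_pos: [0.5356, -0.1488, 0.1725]
tcp_rot: [-1.515, -0.481, 0.474]
wrist_force: [4.5, 11.2, -3.3]
width: 0.301
[ 4.07553733 11.86890257 -2.34988527] [ -18.3    6.1  111.7    0.3   62.  -143.4]
```

View pics/side5.png

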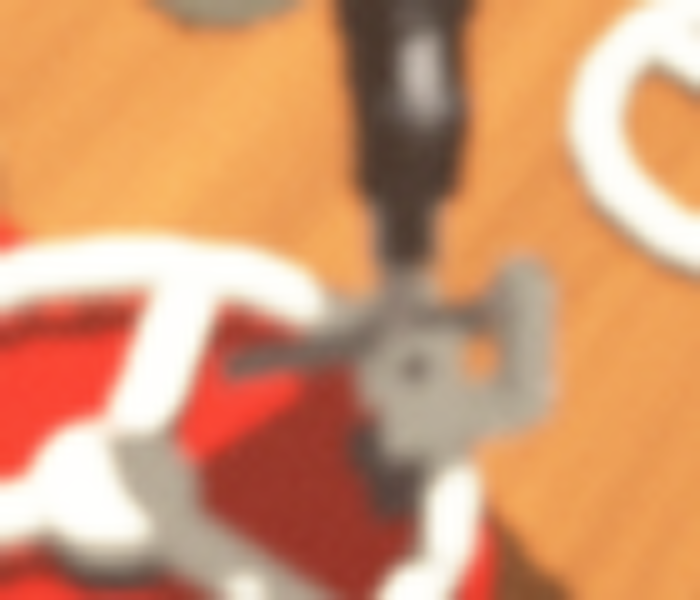

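```bash
python3 - <<'E'
import numpy as np
h=np.array([.597,-.086]);k0=h+.088*np.array([np.cos(np.radians(-133.7)),np.sin(np.radians(-133.7))])
for p in range(0,145,8):
    a=np.radians(-133.7-p);k=h+.088*np.array([np.cos(a),np.sin(a)])
    print(p,((k-k0)*1000).round(1))
E
python3 -m jog '[[1,1,0,0,20],[1,1,0,0,34],[1,1,0,0,34],[1,1,0,0,34],[1,1,0,0,34],[1,1,0,0,34],[1,1,0,0,34],[1,1,0,0,34],[1,1,0,0,34],[1,1,0,0,34]]'; python3 - <<'E'
from h import *
d=grab("side","side6.png",(220,180,290,240),10)
c=grab("top","top6.png",(170,120,270,220),5.5)
E
```

```text
0 [0. 0.]
8 [-8.3  9.1]
16 [-15.2  19.2]
24 [-20.6  30.2]
32 [-24.5  41.9]
40 [-26.7  54. ]
48 [-27.2  66.2]
56 [-25.9  78.4]
64 [-23.   90.4]
72 [-18.5 101.8]
80 [-12.4 112.4]
88 [ -4.9 122.2]
96 [  3.9 130.7]
104 [ 13.8 138. ]
112 [ 24.6 143.8]
120 [ 36.1 148.1]
128 [ 48.1 150.7]
136 [ 60.3 151.6]
144 [ 72.6 150.8]
time: 9.3
tool_pos: [0.5351, -0.15, 0.1723]
tcp_rot: [-1.517, -0.478, 0.478]
wrist_force: [0.7, 0.1, 0.0]
width: 0.397
```

View pics/side6.png

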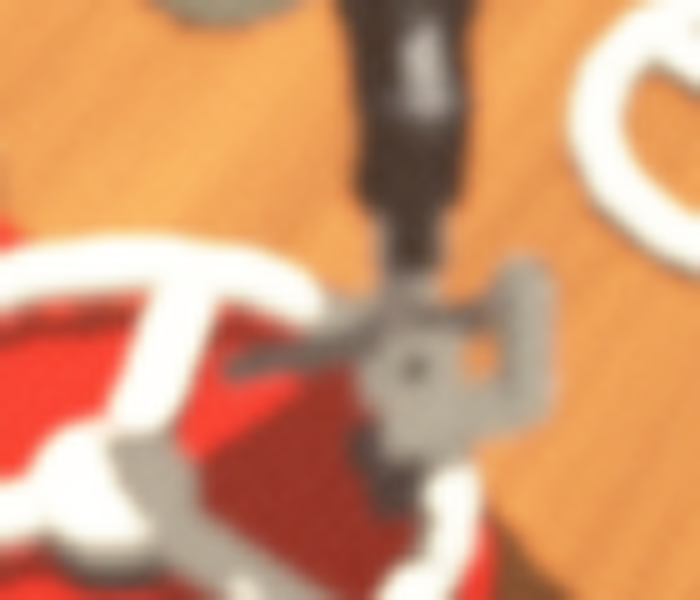

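```bash
python3 -m jog '[[-8.3,9.1,0,-7.3,34],[-15.2,19.2,0,-14.6,34],[-20.6,30.2,0,-22,34],[-24.5,41.9,0,-29.3,34],[-26.7,54,0,-36.6,34],[-27.2,66.2,0,-44,34],[-25.9,78.4,0,-51.3,34],[-23,90.4,0,-58.6,34],[-18.5,101.8,0,-66,34],[-12.4,112.4,0,-73.3,34]]'; python3 - <<'E'
from h import *
d=grab("side","side7.png",(180,150,300,270),5)
E
```

```text
time: 10.65
tool_pos: [0.522, -0.0382, 0.1723]
tcp_rot: [-1.508, 0.527, -0.526]
wrist_force: [-2.8, -3.9, 2.0]
width: 0.401
```

View pics/side7.png

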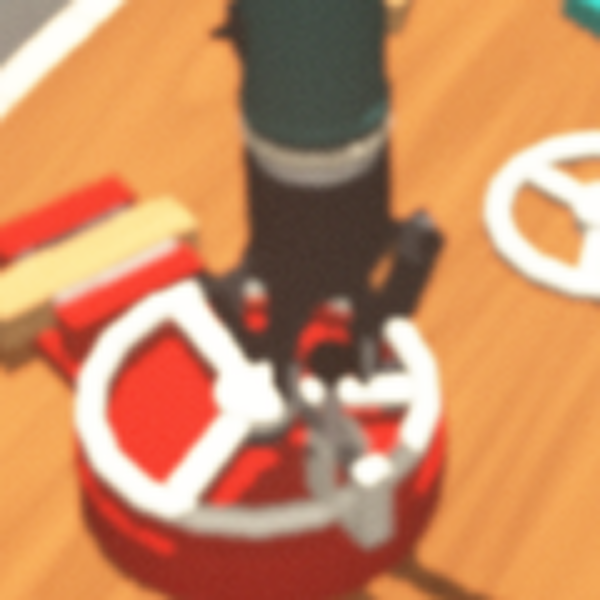

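```bash
python3 -m jog '[[7.5,9.8,0,-7.3,34],[16.3,18.3,0,-14.6,34],[26.2,25.6,0,-22,34],[37,31.4,0,-29.3,34],[48.5,35.7,0,-36.6,34],[57.5,37.8,0,-42,34],[63.5,38.6,0,-46,34],[69.7,39.1,0,-49,34],[69.7,39.1,0,-49,34],[69.7,39.1,0,-49,34]]'; python3 - <<'E'
from h import *
d=grab("side","side8.png",(160,150,280,270),5)
c=grab("top","top8.png",(170,90,290,220),4.5)
E
```

```text
time: 11.95
tool_pos: [0.5916, 0.0015, 0.1718]
tcp_rot: [-1.233, 1.175, -1.172]
wrist_force: [-3.4, -0.6, -0.8]
width: 0.401
```

View pics/side8.png

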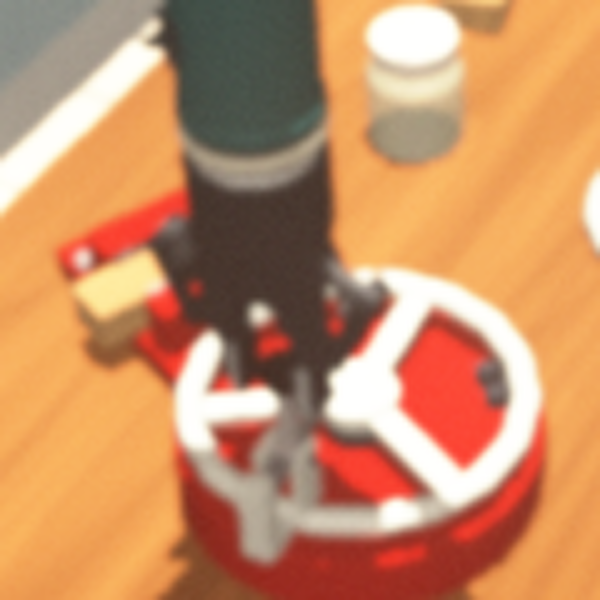

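View pics/top8.png

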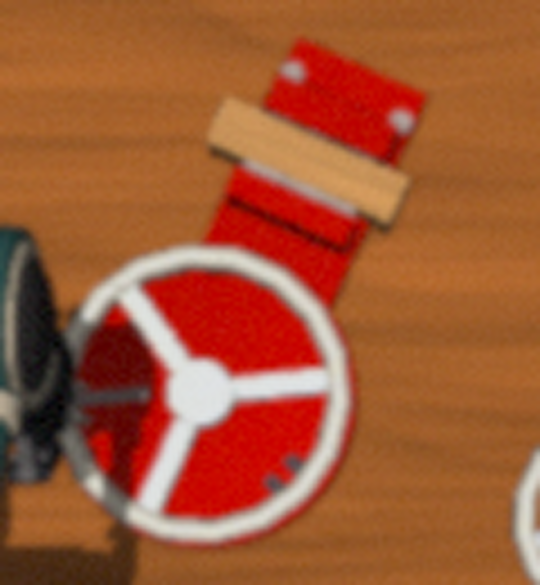

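```bash
python3 -m jog '[[1.5,0,0,-1,34],[3,0,0,-2,34],[4,0,0,-2,34],[4,0,0,-2,34],[4,0,0,-2,34],[4,0,0,-2,34],[4,0,0,-2,34],[4,0,0,-2,34],[4,0,0,-2,34],[4,0,0,-2,34]]'
```

```text
time: 13.3
tool_pos: [0.5952, 0.0016, 0.1717]
tcp_rot: [-1.217, 1.202, -1.199]
wrist_force: [-6.0, 0.4, -0.0]
width: 0.397
```

```bash
python3 -m jog '[[1,0,0,-1,34],[2,0,0,-2,34],[3,0,0,-2,34],[4,0,0,-2,34],[4,0,0,-2,34],[4,0,0,-2,34],[4,0,0,-2,34],[4,0,0,-2,34],[4,0,0,-2,34],[4,0,0,-2,34]]'
```

```text
time: 14.55
tool_pos: [0.5962, 0.0016, 0.1712]
tcp_rot: [-1.206, 1.233, -1.221]
wrist_force: [-13.7, -0.9, 5.5]
width: 0.398
```

```bash
python3 -m jog '[[1,0,0,0,34],[2,0,0,0,34],[3,0,0,0,34],[3,0,0,0,34],[3,0,0,0,34],[3,0,0,0,34],[3,0,0,0,34],[3,0,0,0,34],[3,0,0,0,34],[3,0,0,0,34]]'; python3 - <<'E'
from h import *
c=grab("top","top9.png",(170,90,290,220),4.5)
E
```

```text
time: 15.8
tool_pos: [0.5969, 0.0015, 0.171]
tcp_rot: [-1.21, 1.237, -1.219]
wrist_force: [-19.7, -0.4, 9.4]
width: 0.396
```

View pics/top9.png

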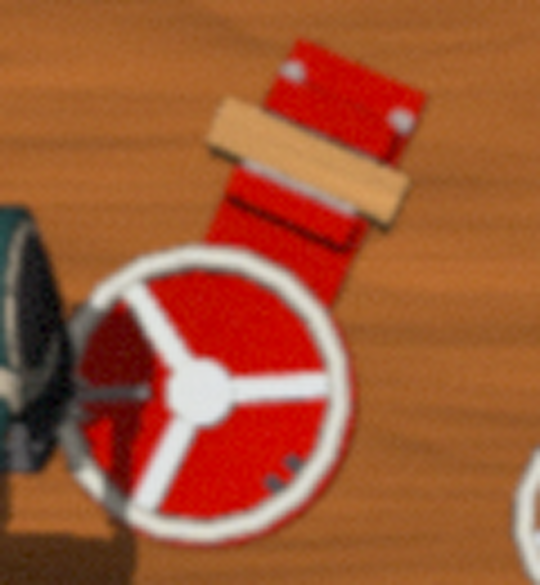

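```bash
python3 -m jog '[[-5,0,0,0,34],[-9,0,0,0,34],[-9,0,0,0,34],[-9,0,0,0,50],[-9,0,0,0,60],[-9,0,0,0,60],[-9,0,20,0,60],[-9,0,50,0,60],[-9,0,90,0,60],[-9,0,120,0,60]]'
python3 -m jog '[[-20,40,0,0,60],[-40,80,0,0,60],[-60,130,0,0,60],[-80,180,0,0,60],[-80,230,0,0,60],[-80,260,0,0,60],[-80,260,0,0,60],[-80,260,0,0,60],[-80,260,0,0,60],[-80,260,0,0,60]]'
python3 - <<'E'
from h import *
d=grab("side","side10.png",(160,150,280,270),5)
c=grab("top","top10.png",(170,90,290,220),4.5)
E
```

```text
time: 17.1
tool_pos: [0.5953, 0.0015, 0.2961]
tcp_rot: [-1.196, 1.223, -1.228]
wrist_force: [0.4, 0.4, -0.3]
width: 0.701
time: 18.35
tool_pos: [0.5147, 0.2605, 0.2925]
tcp_rot: [-1.198, 1.227, -1.227]
wrist_force: [-0.1, -0.8, 0.6]
width: 0.703
```

View pics/side10.png

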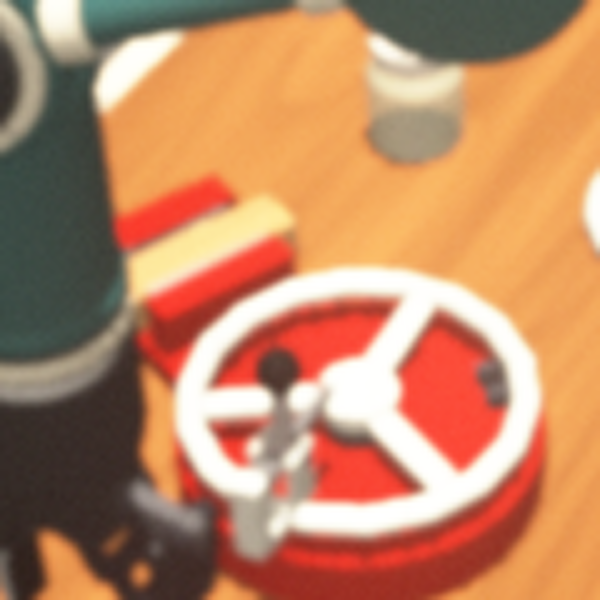

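View pics/top10.png

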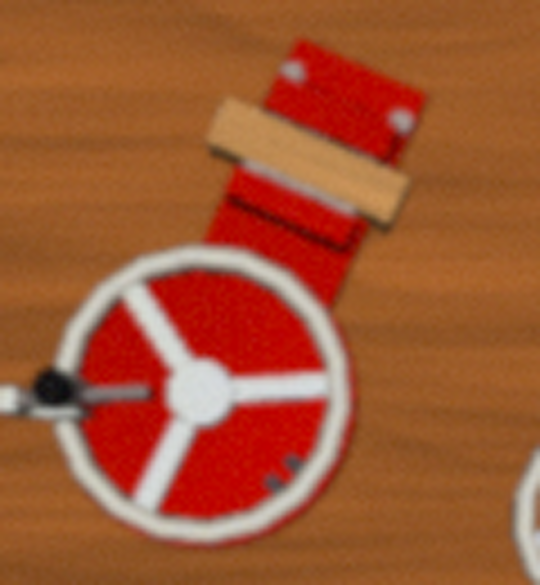

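```bash
python3 - <<'E'
from h import *
c=grab("top");d=grab("side")
ub=lambda x,y,k,ox,oy:((x+.5)/k-.5+ox,(y+.5)/k-.5+oy)
k=tri(c,ub(54,388,4.5,170,90),d,ub(278,369,5,160,150));print(k)
v=k[:2]-[.597,-.086];a=np.degrees(np.arctan2(v[1],v[0]));print(a,np.linalg.norm(v),"wheel rad",np.radians((-133.7-a)%360))
# spoke rotation from rectified wheel views (rim plane), polar shift
def prof(img):
    p=img.astype(float).min(2);o=[]
    for t in range(0,3600):
        th=np.radians(t/10);o.append(np.mean([cv2.getRectSubPix(p.astype(np.float32),(1,1),tuple(map(float,proj(c,[.597+r*np.cos(th),-.086+r*np.sin(th),.07]))))[0,0] for r in(.04,.055,.07)]))
    return np.array(o)
def peaks(o):
    o=np.convolve(np.r_[o,o,o],np.ones(60)/60,'same')[3600:7200]
    f=np.sum(o*np.exp(-3j*np.radians(np.arange(3600)/10)));return -np.degrees(np.angle(f))/3
top0=cv2.imread("pics/top0.png")
x=peaks(prof(top0));y=peaks(prof(c["pixels"]));print(x,y,"cw turn mod 120:",(x-y)%120, np.radians((x-y)%120+120))
E
```

```text
[5.92905593e-01 4.08497410e-04 1.64930569e-01]
92.71289207053178 0.08650544836605537 wheel rad 2.3315348715862454
45.85508957554851 34.05113699892992 cw turn mod 120: 11.803952576618592 2.3004129396044584
```

Knob height is 165 mm (166 expected when upright). The wheel angle comes out at 2.30 rad from the spokes and 2.33 rad from the knob, so it is at the stop. Handing in.

```bash
python3 -c "
from workcell import bot
print(bot.finish_job())"
```

```text
the job is handed in; nothing more can be done
None
```

I swung the folded handle up by its black knob until it latched. I then wound the wheel clockwise to its stop with the fingers loosely around the knob, opened them, moved the arm clear, and handed the job in at about 18.5 s.

- **Handle:** after letting go, the knob stood 165 mm above the bench, against 166 mm expected upright. With the fingers opened, the wrist force fell to near zero and the handle stayed up.
- **Wheel:** the spokes gave a turn of 2.30 rad and the knob position gave 2.33 rad, which agree within measuring error. At the end I pushed with about 20 N and the tool moved less than 1 mm, so I take it to be at the stop.
- **Jaw and batten:** in the last top view the jaw face is up against the batten, which is still across the bed against the far jaw. I judged this by eye from the picture and did not measure how far the sprung face was pressed in.
- **Forces:** the highest wrist force printed after a move was about 22 N, while pushing on the stop. The state was only read at the end of each move, so brief peaks in between were not seen.

No check failed.

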